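# Shift the bench gearbox into the marked gear

## Robot

A 6-joint arm with a two-finger parallel gripper is mounted at the origin on the work surface. World frame = base frame: x ahead of the robot, y to its left, z up, the work surface at z = 0. Lengths are in m, angles in rad, forces in N, time in s.
With the tool pointing down it reaches from about 0.425 to 0.925 m from the base axis. Payload 12.5 kg.
Tool frame: the origin (TCP) lies midway between the tips of the shut fingers; the grasp point (between the pads) lies bot.grip_depth behind it (bot.grip_depth is the distance from the TCP to the grasp point, in m); z points along the fingers, y is the line along which they close (so a half turn about z gives the same grasp; the last joint's range is limited). The gripper opens to 85 mm and grips with 20 to 120 N. Pads are 22 mm wide; open, the fingers measure 114 mm over their backs; the gripper's body (76 mm by 85 mm) begins 54 mm behind the grasp point. The pads swing forward as they close: fully open they stand 13 mm farther back than shut.
Start: joints at [-1.267, 0.491, 1.559, -0, 1.092, -0.106], TCP at [0.249, -0.573, 0.231] pointing down, gripper open.
Joint ranges: [-3.1, 3.1], [-0.84, 2.19], [0.05, 2.79], [-1.13, 4.28], [0.06, 2.93], [-2.69, 2.69]. Speed limits (rad/s): [2.22, 2.22, 2.79, 3.14, 3.14, 3.14].

## Interface

Orientations are given as a 3x3 rotation matrix whose columns are the frame's x, y, z axes.
In Python, from cell import bot gives the robot as it stands.
- The arm moves only by the shell command python3 -m pendant 'ROWS'. ROWS is JSON, one flat list of numbers, 7 for each row, row after row: the turn, a rotation vector about the tool's x, y, z in degrees, then the shift along the tool's x, y, z in mm, then the finger opening in mm, from 0 to 85.4. A call has 1 to 8 rows; each row shifts and turns the commanded pose from where the row before left it, along the tool's axes as they then stand; what a row does not reach is not made up. A row lasts 1/10 s, in which the tool goes at most 50 mm and 8.59 degrees, less where a joint would pass 70% of its speed; a pose out of reach is approached as far as the arm can. A call with a gripper value outside its range is refused whole. The fingers move at their own pace and stop on an object; the grip force is fixed at half the most. Time passes only in rows, so rows that do not move let the fingers close. It gives the time, the measured TCP pose, the force, the opening and the grip force at its end, in the units of the state.
- bot.state(): the state, without advancing time (a new reading comes with each control period).
- bot.get_image(name): name is "scene" or "side" or "wrist"; returns (picture, depth): 384x512x3 uint8, blue, green, red; 384x512 float32, m along the optical axis (not along the pixel's ray), 0 where there is no reading.
- bot.get_calibration(name): a dict with "intrinsics" (3x3 intrinsics, pixels), "R" (3x3) and "t" (3): a world point X has camera coordinates R X + t. Camera axes: x right, y down, z forward; pixel columns grow to the right and rows downward; lengths in m; the calibration is good to about 2 mm. A picture is of the moment at which its call begins: read the wrist's pose just before it. get_calibration takes no time and is no camera call; for the wrist camera it gives the pose at the moment of the call.
- bot.sign_off(): hands the job in; it is judged then, once.
The state is a dict: "clock": time; "joint_pos": joint angles; "joint_vel": joint speeds; "joint_torque": joint torques, N m; "eef_pos": TCP position; "eef_rot": TCP orientation; "wrist_force": force on the tool from outside, world axes, zero at the start; "ft_torque": the same for the moment, N m; "opening": finger opening in m; "gripper_force": force on a finger pad.
Only numpy, scipy, OpenCV 4.12 (cv2) and the standard library are available. Lean on these libraries where they do the work, as an engineer would, in place of code of your own. Each camera call takes 0.05 s, during which the arm holds its last target. There are 200 camera calls.

## Task

Push the gearbox's shift lever through its gate into the gear marked by the raised rectangular block: along the slot it is in to the neutral cross-channel, across, then fully home to the end of the slot beside the block, and leave it there. Only push the handle with the fingers, do not grip it between them, and leave the other things on the bench undisturbed.

Things in the scene. Friction and masses are not known exactly. Their poses are not given: they have to be found in the camera images.
- gearbox: Grey gearbox, fixed to the bench, origin under its centre on the bench, turned by up to 0.4 rad. 240 (x) by 190 mm at its foot, 200 by 170 mm above; a round boss and shaft stick out of its +x end (to 160 mm from the origin, top at 107 mm). On top lies an aluminium gate plate, 124 (x) by 120 mm, top face 120 mm above the bench. Its axes are meant by x, y, z in the other entries.
- gate_neutral (a point): Centre of the gate, on the plate's top. Three slots along x, at y = 0, +25 and -25 mm, run both ways from one neutral cross-channel along y through this point; the six slot ends are 21 mm from neutral (shaft axis). Slots 14 mm wide, channel 15 mm, shaft 10 mm square. The lever starts in the middle slot, on the +x side of neutral.
- pivot (a point): Point about which the lever leans, inside the box, 30 mm above the bench. With axes as the gearbox's, a point of the lever at distance L from it lies at x = L sin(lever), y = L cos(lever) sin(swivel), z = L cos(lever) cos(swivel), with the joint values below.
- lever (a joint): Fore-and-aft lean of the lever, rad: 0 is neutral, positive leans to +x; stops at -0.24 and +0.24, the slot ends. No springs or detents: it stays where it is left; about 2.5 N at the handle moves it.
- swivel (a joint): Sideways lean of the lever, rad: 0 is the middle slot, positive leans to +y; stops at -0.28 and +0.28, the outer slots. It passes from slot to slot only while joint lever is within about 0.025 of 0: elsewhere the gate's fins block it (their corners, rounded to 2 mm, guide it in from about 0.045). Same friction.
- lever_top (a point): Top centre of the lever's black handle, a round bar 24 mm across that covers the lever from 102 to 195 mm from the pivot (upright: 132 to 225 mm above the bench). The point is 195 mm from the pivot; its z axis points along the lever.
- lever_gate (a point): Point on the lever's axis 90 mm from the pivot, at the height of the gate plate's top: shows where in the gate the shaft stands.
- marker: Marks the wanted gear: dark steel block, 14 (x) by 34 (y) by 14 mm high, fixed on the gate plate beyond the end of one of the four outer slots, at x = +-46, y = +-25 mm from the gate's centre; which one varies. Origin under its centre. The wanted slot end is the one 25 mm from it. The other three places carry flat round plugs, 22 mm across, 3 mm high.
- spray_can: Blue can with a white band and lid, 66 mm across, 150 mm tall, standing loose near the gearbox's +y side; origin under its centre. Leave alone.
- tin: Open dark tin, 84 mm across, 110 mm tall, loose near the gearbox's -y side; origin under its centre. Leave alone.
- wrench: Steel wrench, 190 mm long, lying loose on the bench at the robot's side of the gearbox, to its -y. Leave alone.
- gear: Loose steel gear wheel, about 72 mm across, 24 mm high, lying on the bench at the robot's side of the gearbox, to its +y. Leave alone.

How it is judged:
On the way:
1. the lever is brought to neutral, in the cross-channel (value of joint lever between -0.06 and 0.06 rad), for 0.05 s.
At the end, for the whole second after the job is handed in: The lever stands still in the slot beside the rectangular block, its shaft within 4 mm (measured at the gate plate) of the slot's end (horizontal distance between lever_gate and marker below 0.0285 m and velocity of joint lever between -0.05 and 0.05 rad/s and velocity of joint swivel between -0.05 and 0.05 rad/s); the robot touches nothing.
It fails at once if the spray can is disturbed (moved more than 15 mm) (distance of spray_can from where it was at the start of the episode above 0.015 m).
It fails at once if the tin is disturbed (moved more than 15 mm) (distance of tin from where it was at the start of the episode above 0.015 m).
It fails at once if the wrench is disturbed (moved more than 15 mm) (distance of wrench from where it was at the start of the episode above 0.015 m).
It fails at once if the gear is disturbed (moved more than 15 mm) (distance of gear from where it was at the start of the episode above 0.015 m).
It fails at once if the handle is gripped between the fingers (pressed from two opposite sides at once) (contact force between each of lever_c1, lever_c2 and the fingers above 2 N or contact force between each of lever_c3, lever_c4 and the fingers above 2 N).
It also fails if it takes over 51 s, if anything falls off the work surface, if the arm or the gripper's body presses on something with over 40 N, if the wrist force passes 120 N, or if a joint passes its speed limit or range.

## Working session

There is one attempt and no reset: what is moved stays moved. The work goes in short steps, Python scripts to look and compute and a shell command to move; the robot and the scene stay as the last step left them, time stands still between calls to the robot, and variables do not carry over. Pictures are saved under pics/ and viewed, at most 10 in all, crops included, and the job is handed in when it is done.

```bash
mkdir -p pics; ls
python3 - <<'E'
from cell import bot
import cv2,numpy as np
for n in("scene","side"):
    im,d=bot.get_image(n);cv2.imwrite(f"pics/{n}0.png",im);np.save(n+"0.npy",d)
    c=bot.get_calibration(n);print(n,c["intrinsics"],c["R"],c["t"])
s=bot.state();print(s["clock"],s["eef_pos"],s["eef_rot"],bot.grip_depth)
E
```

```text
pics
scene [[361.35138732   0.         255.10264732]
 [  0.         361.35138732 193.53134118]
 [  0.           0.           1.        ]] [[-0.26008542  0.96555256 -0.00798971]
 [ 0.71668567  0.18749123 -0.67172069]
 [-0.64708363 -0.18043087 -0.74076142]] [ 0.10071904 -0.25369082  1.2279145 ]
side [[389.00576694   0.         253.60075323]
 [  0.         389.00576694 195.1163118 ]
 [  0.           0.           1.        ]] [[-0.95886798 -0.28363213 -0.01118089]
 [-0.20087904  0.70588289 -0.67924734]
 [ 0.20054877 -0.64906252 -0.73382425]] [0.4910904  0.18405494 0.8199681 ]
0.1 [ 0.24898066 -0.57304258  0.23077388] [[ 9.17200198e-01  3.98426539e-01 -2.99000038e-04]
 [ 3.98426636e-01 -9.17199698e-01  9.63887692e-04]
 [ 1.09795692e-04 -1.00320756e-03 -9.99999491e-01]] 0.0187
```

View pics/scene0.png

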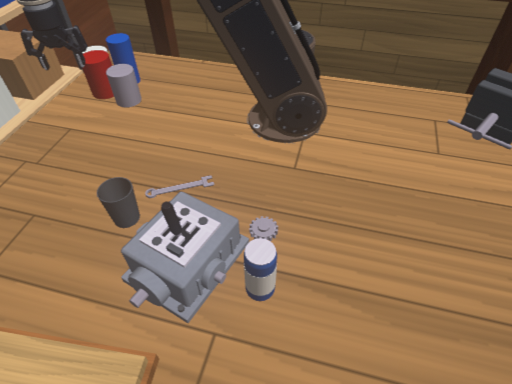

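View pics/side0.png

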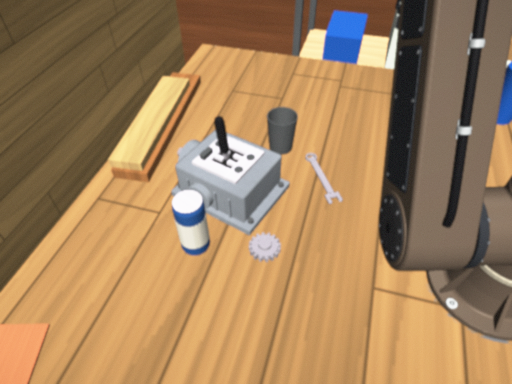

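The scene picture shows the gearbox around (185,250), the can at (261,270) and the tin at (120,203). I'll enlarge the gate in both views.

Run:
```python
import cv2,numpy as np
a=cv2.imread("pics/scene0.png")[185:315,115:255];b=cv2.imread("pics/side0.png")[105:235,165:305]
cv2.imwrite("pics/c0.png",cv2.resize(a,(780,0) if 0 else None,fx=5.5,fy=4.5,interpolation=2) if 0 else cv2.resize(a,None,fx=4.4,fy=4.4,interpolation=2))
cv2.imwrite("pics/c1.png",cv2.resize(b,None,fx=4.4,fy=4.4,interpolation=2))
```

```text
(no output)
```

View pics/c0.png

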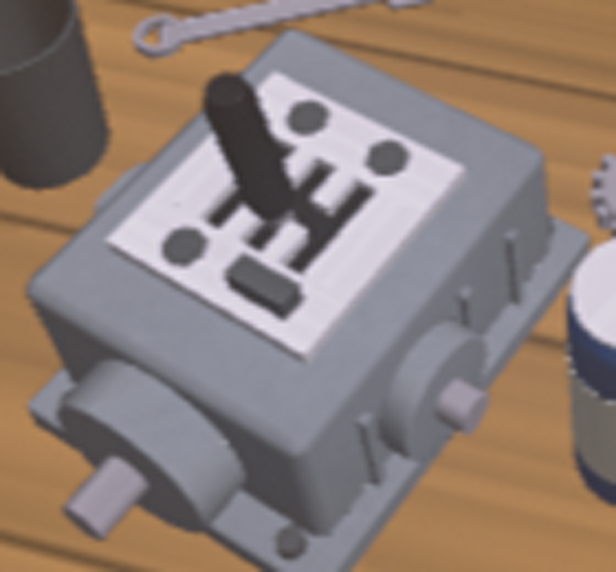

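View pics/c1.png

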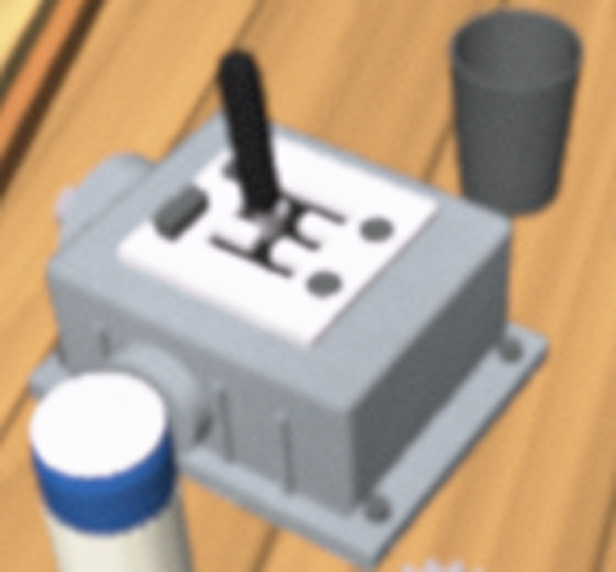

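The block stands at the +x, +y gate corner: scene crop (263,287) on the shaft end and the can's side, and side crop (180,212). Next I'll work out the gate pose and handle.

```bash
cat > h.py <<'E'
import numpy as np
from cell import bot
def ray(n,u,v,z):
    c=bot.get_calibration(n);R=np.array(c["R"]);t=np.array(c["t"]);C=-R.T@t
    d=R.T@np.linalg.inv(c["intrinsics"])@[u,v,1];return C+d*(z-C[2])/d[2]
def proj(n,X):
    c=bot.get_calibration(n);p=np.array(c["intrinsics"])@(np.array(c["R"])@X+c["t"]);return p[:2]/p[2]
E
python3 - <<'E'
from h import *
f=4.4
def sc(u,v):return (u+.5)/f-.5+115,(v+.5)/f-.5+185
def sd(u,v):return (u+.5)/f-.5+165,(v+.5)/f-.5+105
# order: +x-y, -x-y, -x+y, +x+y
S=np.array([ray("scene",*sc(*p),.12) for p in[(107,240),(278,73),(465,168),(307,355)]])
D=np.array([ray("side",*sd(*p),.12) for p in[(437,208),(310,345),(120,248)]]) # -x-y,-x+y,+x+y
print(S.round(4));print(D.round(4))
L=np.array([[62,-60],[-62,-60],[-62,60],[62,60]])/1000
def fit(L,P):
    a=(L-L.mean(0))@[1,1j];b=(P[:,:2]-P[:,:2].mean(0))@[1,1j];r=np.vdot(a,b);th=np.angle(r)
    c,s=np.cos(th),np.sin(th);R=np.array([[c,-s],[s,c]]);o=P[:,:2].mean(0)-R@L.mean(0)
    print("th",th,"o",o,"scale",abs(r)/np.vdot(a,a).real,"res",(P[:,:2]-o-L@R.T).round(4).tolist());return th,o
fit(L,S);fit(L[1:],D)
for n,ps in(("scene",[(307,117),(388,157),(184,245)]),("side",[(376,229),(324,284)])):
    Q=np.array([ray(n,*(sc if n=="scene" else sd)(*p),.123) for p in ps])
    fit(np.array([[-46,-25],[-46,25],[46,-25]][:len(ps)])/1000,Q)
E
```

```text
[[ 0.6463 -0.1801  0.12  ]
 [ 0.5283 -0.1434  0.12  ]
 [ 0.5624 -0.0297  0.12  ]
 [ 0.6801 -0.0641  0.12  ]]
[[ 0.5269 -0.1417  0.12  ]
 [ 0.5605 -0.0236  0.12  ]
 [ 0.6806 -0.0648  0.12  ]]
th -0.2904535790420526 o [ 0.60428345 -0.10430821] scale 0.9950024988145098 res [[-0.0002, -0.0005], [0.0006, 0.0007], [0.0003, -0.0006], [-0.0008, 0.0004]]
th -0.30475812883741055 o [ 0.6030246  -0.10197734] scale 1.0092096787078928 res [[0.001, -0.0011], [-0.0014, 0.0025], [0.0004, -0.0014]]
th -0.2887937966089614 o [ 0.60480563 -0.10486581] scale 0.9960396666866914 res [[0.0006, -0.0003], [-0.0001, 0.0002], [-0.0004, 0.0]]
th -0.2740642918658094 o [ 0.60387536 -0.101438  ] scale 1.0004624074887676 res [[-0.0, -0.0], [0.0, 0.0]]
```

```bash
cat >> h.py <<'E'
o=np.array([.6043,-.1040,0]);th=-.29
G=np.array([[np.cos(th),-np.sin(th),0],[np.sin(th),np.cos(th),0],[0,0,1]])
def top(a,b,L=.195): return o+G@[L*np.sin(a),L*np.cos(a)*np.sin(b),.03+L*np.cos(a)*np.cos(b)]
def st():
    s=bot.state();R=np.array(s["eef_rot"]);p=np.array(s["eef_pos"])
    print("t",s["clock"],"p",p.round(4),"gb",(G.T@(p-o)).round(4),"ytool_gb",(G.T@R[:,1]).round(3),"z",R[:,2].round(3),"F_gb",(G.T@np.array(s["wrist_force"])).round(1),"op",s["opening"],"j",np.round(s["joint_pos"],2));return p,R
E
python3 - <<'E'
from h import *
p,R=st()
for a in(.1,.15,.2,.24):
    X=top(a,0);u=proj("scene",X);v=proj("side",X)
    print(a,X.round(4),(u-[115,185])*4.4,(v-[165,105])*4.4)
T=top(.18,0);T[2]=.29
print("shift tool mm",(R.T@(T-p)*1000).round(1))
E
```

```text
t 0.1 p [ 0.249  -0.573   0.2308] gb [-0.2064 -0.5511  0.2308] ytool_gb [ 0.644 -0.765 -0.001] z [-0.     0.001 -1.   ] F_gb [-0.2 -0.1 -0.7] op 0.08538660715455305 j [-1.27  0.49  1.56  0.    1.09 -0.11]
0.1 [ 0.623  -0.1096  0.224 ] [220.77574005  88.48665056] [233.74075107  53.64476462]
0.15 [ 0.6322 -0.1123  0.2228] [206.11283981 105.20663887] [218.39703377  49.4901611 ]
0.2 [ 0.6414 -0.1151  0.2211] [191.60135848 122.76493421] [203.41809331  46.22025701]
0.24 [ 0.6487 -0.1173  0.2194] [180.14541046 137.37482744] [191.72965641  44.23931259]
shift tool mm [ 539.5 -266.2  -58.9]
```

```bash
python3 -m pendant '[0,0,0,0,0,-30,85, 0,0,0,0,0,-29,85, 0,0,0,35,-18.6,0,85, 0,0,0,35,-18.6,0,85, 0,0,0,35,-18.6,0,85, 0,0,0,35,-18.6,0,85, 0,0,0,35,-18.6,0,85, 0,0,0,35,-18.6,0,85]'; python3 -m pendant '[0,0,0,35,-18.6,0,85, 0,0,0,35,-18.6,0,85, 0,0,0,35,-18.6,0,85, 0,0,0,35,-18.6,0,85, 0,0,0,35,-18.6,0,85, 0,0,0,35,-18.6,0,85, 0,0,0,35,-18.6,0,85, 0,0,0,35,-18.6,0,85]'; python3 -m pendant '[0,0,0,34,-18.5,0,85, 0,0,-8,0,0,0,85, 0,0,-8,0,0,0,85, 0,0,-8,0,0,0,85, 0,0,-8,0,0,0,85, 0,0,-8,0,0,0,85, 0,0,-8,0,0,0,85, 0,0,-2,0,0,0,85]'
python3 - <<'E'
from h import *
import cv2
p,R=st();im,d=bot.get_image("side");cv2.imwrite("pics/s2.png",cv2.resize(im[60:250,120:320],None,fx=3,fy=3,interpolation=2))
E
```

```text
clock: 0.9
eef_pos: [0.3979, -0.3858, 0.2901]
eef_rot: [[0.917, 0.398, -0.0], [0.398, -0.917, 0.0], [-0.0, -0.0, -1.0]]
wrist_force: [0.4, -0.1, -0.5]
opening: 0.0849
gripper_force: 0.0
clock: 1.7
eef_pos: [0.5955, -0.1377, 0.29]
eef_rot: [[0.917, 0.398, -0.001], [0.398, -0.917, 0.0], [-0.0, -0.0, -1.0]]
wrist_force: [-0.1, -0.8, -0.0]
opening: 0.085
gripper_force: 0.0
clock: 2.5
eef_pos: [0.6184, -0.1086, 0.2899]
eef_rot: [[0.279, 0.96, -0.001], [0.96, -0.279, 0.0], [-0.0, -0.001, -1.0]]
wrist_force: [-0.0, 0.4, -0.4]
opening: 0.0849
gripper_force: 0.0
t 2.5 p [ 0.6184 -0.1086  0.2899] gb [ 0.0148 -0.0004  0.2899] ytool_gb [ 1.     0.007 -0.001] z [-0.001  0.    -1.   ] F_gb [-0.1  0.4 -0.4] op 0.08491626983646881 j [-0.28  0.45  1.47 -0.    1.22  0.  ]
```

View pics/s2.png

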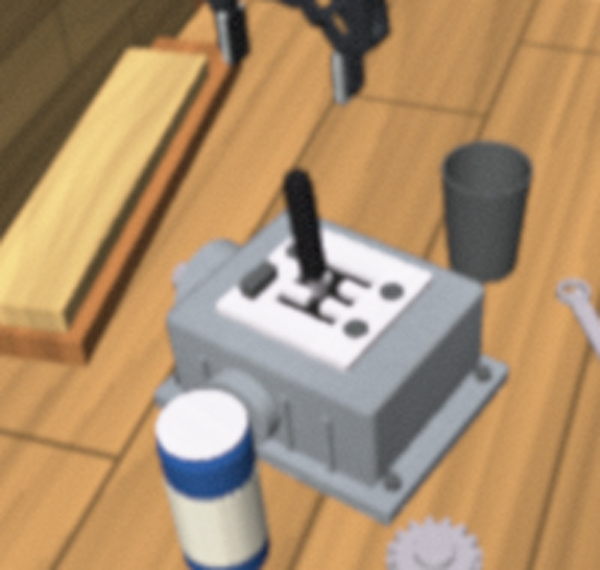

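Fingers straddle the handle (crop (230,45)/(343,85), handle top (298,180)). Going down and pushing it to neutral with the +x finger.

```bash
python3 -m pendant '[0,0,0,0,0,40,85, 0,0,0,0,0,40,85, 0,0,0,0,0,25,85, 0,0,0,0,0,15,85, 0,0,0,0,0,0,85]'; python3 -m pendant '[0,0,0,0,-12,0,85, 0,0,0,0,-12,0,85, 0,0,0,0,-6,0,85, 0,0,0,0,-6,0,85, 0,0,0,0,-5,0,85, 0,0,0,0,-3,0,85, 0,0,0,0,-1,0,85, 0,0,0,0,0,0,85]'
python3 - <<'E'
from h import *
import cv2
p,R=st();im,d=bot.get_image("side");im2,_=bot.get_image("scene");
cv2.imwrite("pics/s3.png",np.hstack([cv2.resize(im[90:190,180:280],None,fx=4,fy=4,interpolation=2),cv2.resize(im2[180:280,120:220],None,fx=4,fy=4,interpolation=2)]))
E
```

```text
clock: 3.05
eef_pos: [0.6176, -0.1084, 0.1679]
eef_rot: [[0.285, 0.958, -0.004], [0.958, -0.285, 0.001], [-0.0, -0.004, -1.0]]
wrist_force: [-0.5, 1.1, -0.1]
opening: 0.0849
gripper_force: 0.0
clock: 3.85
eef_pos: [0.5755, -0.0959, 0.1704]
eef_rot: [[0.284, 0.959, 0.0], [0.959, -0.284, -0.0], [-0.0, 0.0, -1.0]]
wrist_force: [1.9, -0.8, 1.0]
opening: 0.0852
gripper_force: 0.9
t 3.85 p [ 0.5755 -0.0959  0.1704] gb [-0.0299 -0.0005  0.1704] ytool_gb [1.    0.002 0.   ] z [ 0. -0. -1.] F_gb [ 2.1 -0.3  1. ] op 0.08517509380245776 j [-0.28  0.5   1.73 -0.    0.91  0.01]
```

View pics/s3.png

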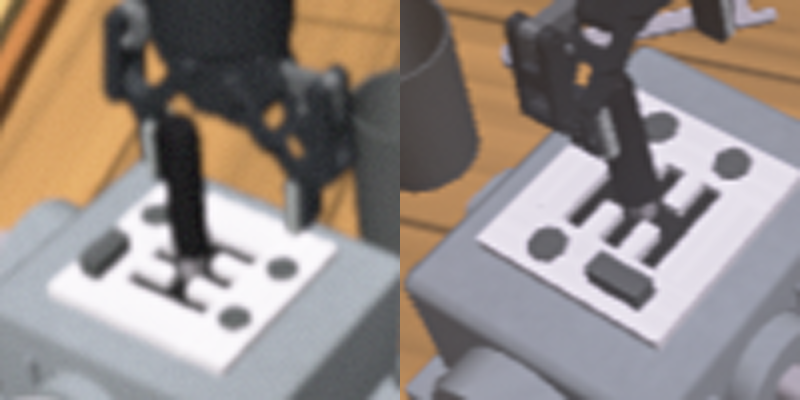

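The handle rests against the +x finger and its shaft looks near the cross-channel. I'll check the lean by projection.

Run:
```python
from h import *
for a in(-.03,0,.03,.06):
    print(a,[((proj(n,top(a,0,L))-k)*4).round() for L in(.195,.102) for n,k in(("side",[180,90]),("scene",[120,180]))])
```

```text
-0.03 [array([190., 122.]), array([216.,  65.]), array([196., 251.]), array([243., 186.])]
0 [array([181., 119.]), array([208.,  73.]), array([191., 249.]), array([239., 190.])]
0.03 [array([172., 115.]), array([199.,  81.]), array([187., 247.]), array([235., 194.])]
0.06 [array([164., 112.]), array([191.,  89.]), array([183., 246.]), array([232., 198.])]
```

Lean is about 0, as wanted. Recentring, turning 90°, then pushing to +y.

```bash
python3 -m pendant '[0,0,0,0,15,0,85, 0,0,0,0,15,0,85, 0,0,8,0,0,0,85, 0,0,8,0,0,0,85, 0,0,8,0,0,0,85, 0,0,8,0,0,0,85, 0,0,8,0,0,0,85, 0,0,8,0,0,0,85]'; python3 -m pendant '[0,0,8,0,0,0,85, 0,0,8,0,0,0,85, 0,0,8,0,0,0,85, 0,0,8,0,0,0,85, 0,0,8,0,0,0,85, 0,0,2,0,0,0,85, 0,0,0,0,0,0,85]'; python3 -m pendant '[0,0,0,0,-15,0,85, 0,0,0,0,-12,0,85, 0,0,0,0,-6,0,85, 0,0,0,0,-5,0,85, 0,0,0,0,-5,0,85, 0,0,0,0,-5,0,85, 0,0,0,0,0,0,85]';python3 - <<'E'
from h import *
import cv2
p,R=st()
E
```

```text
clock: 4.75
eef_pos: [0.6038, -0.1043, 0.1698]
eef_rot: [[0.905, 0.425, -0.002], [0.425, -0.905, 0.0], [-0.001, -0.001, -1.0]]
wrist_force: [0.1, -0.2, 0.9]
opening: 0.0852
gripper_force: 0.0
clock: 5.45
eef_pos: [0.6038, -0.1043, 0.1699]
eef_rot: [[0.959, -0.285, -0.001], [-0.285, -0.959, 0.0], [-0.001, 0.0, -1.0]]
wrist_force: [0.3, 0.3, -0.4]
opening: 0.0852
gripper_force: 0.0
clock: 6.15
eef_pos: [0.6179, -0.0578, 0.1703]
eef_rot: [[0.959, -0.284, 0.0], [-0.284, -0.959, 0.0], [0.0, -0.0, -1.0]]
wrist_force: [-0.4, -0.5, 0.2]
opening: 0.0847
gripper_force: 0.0
t 6.15 p [ 0.6179 -0.0578  0.1703] gb [-1.000e-04  4.810e-02  1.703e-01] ytool_gb [ 0.002 -1.    -0.   ] z [ 0.  0. -1.] F_gb [-0.2 -0.5  0.2] op 0.08473163233844543 j [-0.2   0.55  1.64  0.    0.96  1.66]
```

```bash
python3 -m pendant '[0,0,0,0,-6,0,85, 0,0,0,0,-6,0,85, 0,0,0,0,-5,0,85, 0,0,0,0,-4,0,85, 0,0,0,0,-3,0,85, 0,0,0,0,-2,0,85, 0,0,0,0,0,0,85]';python3 - <<'E'
from h import *
import cv2
p,R=st();im,d=bot.get_image("side");im2,_=bot.get_image("scene");
cv2.imwrite("pics/s4.png",np.hstack([cv2.resize(im[90:190,180:280],None,fx=4,fy=4,interpolation=2),cv2.resize(im2[180:280,120:220],None,fx=4,fy=4,interpolation=2)]))
for a in(-.04,0,.04):
  for b in (.15,.28):
    print(a,b,[((proj(n,top(a,b,L))-k)*4).round() for L in(.195,.102) for n,k in(("side",[180,90]),("scene",[120,180]))])
E
```

```text
clock: 6.85
eef_pos: [0.6253, -0.0332, 0.1703]
eef_rot: [[0.959, -0.284, 0.0], [-0.284, -0.959, 0.0], [0.0, -0.0, -1.0]]
wrist_force: [-0.1, 0.3, -0.5]
opening: 0.0847
gripper_force: 0.2
t 6.85 p [ 0.6253 -0.0332  0.1703] gb [-1.000e-04  7.390e-02  1.703e-01] ytool_gb [ 0.002 -1.    -0.   ] z [ 0.  0. -1.] F_gb [-0.2  0.2 -0.5] op 0.08467198967404153 j [-0.16  0.56  1.62  0.    0.96  1.7 ]
-0.04 0.15 [array([161., 155.]), array([266.,  89.]), array([182., 268.]), array([267., 198.])]
-0.04 0.28 [array([134., 188.]), array([309., 117.]), array([169., 284.]), array([287., 212.])]
0 0.15 [array([149., 150.]), array([256., 100.]), array([176., 265.]), array([262., 204.])]
0 0.28 [array([122., 183.]), array([299., 128.]), array([163., 282.]), array([283., 217.])]
0.04 0.15 [array([138., 145.]), array([245., 111.]), array([171., 263.]), array([257., 209.])]
0.04 0.28 [array([110., 178.]), array([289., 139.]), array([158., 279.]), array([278., 223.])]
```

View pics/s4.png

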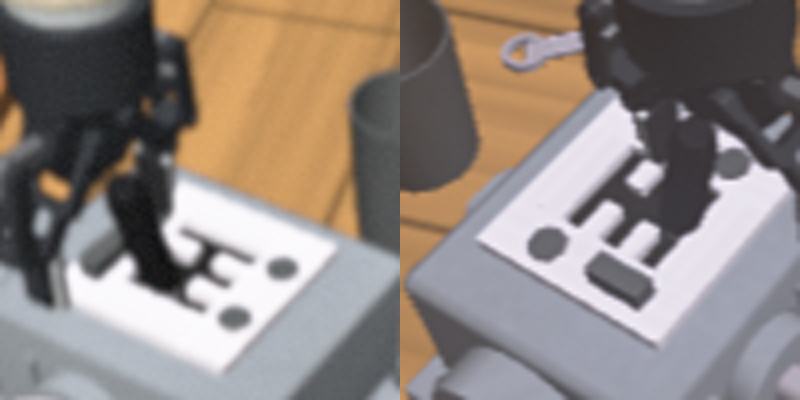

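The handle top sits at side (122,183) and scene crop (297,128), matching lever 0, swivel 0.28. A small press to seat it, then turn back.

```bash
python3 -m pendant '[0,0,0,0,-2,0,85, 0,0,0,0,0,0,85]';  python3 -m pendant '[0,0,0,0,14,0,85, 0,0,0,0,14,0,85, 0,0,-8,0,0,0,85, 0,0,-8,0,0,0,85, 0,0,-8,0,0,0,85, 0,0,-8,0,0,0,85, 0,0,-8,0,0,0,85, 0,0,-8,0,0,0,85]'; python3 -m pendant '[0,0,-8,0,0,0,85, 0,0,-8,0,0,0,85, 0,0,-8,0,0,0,85, 0,0,-8,0,0,0,85, 0,0,-8,0,0,0,85, 0,0,-2,0,0,0,85, 0,0,0,0,0,0,85]'
python3 - <<'E'
from h import *
st()
E
python3 -m pendant '[0,0,0,0,15,0,85, 0,0,0,0,12,0,85, 0,0,0,0,6,0,85, 0,0,0,0,6,0,85, 0,0,0,0,6,0,85, 0,0,0,0,6,0,85, 0,0,0,0,6,0,85]';python3 - <<'E'
from h import *
st()
E
```

```text
clock: 7.15
eef_pos: [0.6257, -0.0317, 0.1703]
eef_rot: [[0.959, -0.284, -0.0], [-0.284, -0.959, -0.0], [-0.0, 0.0, -1.0]]
wrist_force: [0.5, -3.5, -1.0]
opening: 0.085
gripper_force: 1.3
clock: 7.95
eef_pos: [0.6175, -0.0596, 0.1704]
eef_rot: [[0.85, 0.526, 0.0], [0.526, -0.85, 0.0], [0.0, 0.0, -1.0]]
wrist_force: [0.1, -0.8, 0.7]
opening: 0.085
gripper_force: 0.0
clock: 8.65
eef_pos: [0.6176, -0.0595, 0.1704]
eef_rot: [[0.285, 0.959, 0.0], [0.959, -0.285, -0.0], [0.0, 0.0, -1.0]]
wrist_force: [-0.4, -0.8, -1.1]
opening: 0.0851
gripper_force: 0.0
t 8.65 p [ 0.6176 -0.0595  0.1704] gb [-0.      0.0465  0.1704] ytool_gb [1.    0.001 0.   ] z [ 0. -0. -1.] F_gb [-0.1 -0.8 -1.1] op 0.08508833333994757 j [-0.2   0.55  1.64  0.    0.96  0.09]
clock: 9.35
eef_pos: [0.6726, -0.0747, 0.1701]
eef_rot: [[0.284, 0.959, -0.001], [0.959, -0.284, 0.0], [-0.0, -0.0, -1.0]]
wrist_force: [-2.2, -0.5, -0.9]
opening: 0.0851
gripper_force: 1.0
t 9.35 p [ 0.6726 -0.0747  0.1701] gb [0.0571 0.0476 0.1701] ytool_gb [ 1.     0.002 -0.   ] z [-0.001  0.    -1.   ] F_gb [-2.  -1.2 -0.9] op 0.08511778474015835 j [-0.21  0.62  1.48 -0.    1.03  0.08]
```

```bash
for i in 1 ; do python3 -m pendant '[0,0,0,0,5,0,85, 0,0,0,0,4,0,85, 0,0,0,0,2,0,85, 0,0,0,0,0,0,85]'; python3 -m pendant '[0,0,0,0,2,0,85, 0,0,0,0,0,0,85]'; done
python3 - <<'E'
from h import *
st()
E
```

```text
clock: 9.75
eef_pos: [0.6832, -0.0777, 0.1702]
eef_rot: [[0.284, 0.959, 0.0], [0.959, -0.284, -0.0], [0.0, 0.0, -1.0]]
wrist_force: [0.1, 0.4, -1.2]
opening: 0.085
gripper_force: 0.6
clock: 9.95
eef_pos: [0.685, -0.0783, 0.1703]
eef_rot: [[0.284, 0.959, 0.0], [0.959, -0.284, -0.0], [0.0, 0.0, -1.0]]
wrist_force: [-0.9, -0.1, -0.6]
opening: 0.085
gripper_force: 0.7
t 9.95 p [ 0.685  -0.0783  0.1703] gb [0.07   0.0477 0.1703] ytool_gb [1.    0.002 0.   ] z [ 0. -0. -1.] F_gb [-0.8 -0.4 -0.6] op 0.08496213825874756 j [-0.21  0.64  1.45  0.    1.05  0.08]
```

Not yet at the stop; pushing a bit more until the force rises.

```bash
python3 -m pendant '[0,0,0,0,2,0,85, 0,0,0,0,0,0,85]'; python3 -m pendant '[0,0,0,0,2,0,85, 0,0,0,0,0,0,85]' ; python3 -m pendant '[0,0,0,0,1,0,85, 0,0,0,0,0,0,85]'
```

```text
clock: 10.15
eef_pos: [0.6868, -0.0788, 0.1702]
eef_rot: [[0.284, 0.959, -0.0], [0.959, -0.284, 0.0], [-0.0, -0.0, -1.0]]
wrist_force: [-2.9, 1.0, 0.0]
opening: 0.0851
gripper_force: 1.4
clock: 10.35
eef_pos: [0.6883, -0.0794, 0.17]
eef_rot: [[0.284, 0.959, -0.002], [0.959, -0.284, 0.0], [-0.0, -0.002, -1.0]]
wrist_force: [-6.0, 0.6, -0.2]
opening: 0.085
gripper_force: 2.7
clock: 10.55
eef_pos: [0.689, -0.0796, 0.1699]
eef_rot: [[0.284, 0.959, -0.002], [0.959, -0.284, 0.0], [-0.0, -0.002, -1.0]]
wrist_force: [-6.9, 2.6, -0.1]
opening: 0.085
gripper_force: 3.2
```

Force rises against the stop. Backing off, lifting clear, and checking.

```bash
python3 -m pendant '[0,0,0,0,-10,0,85, 0,0,0,0,-19,0,85, 0,0,0,0,0,0,85, 0,0,0,0,0,-30,85, 0,0,0,0,0,-40,85, 0,0,0,0,0,-40,85, 0,0,0,-40,-20,-10,85, 0,0,0,-40,-20,0,85]'; python3 -m pendant '[0,0,0,-45,-20,0,85, 0,0,0,-45,-20,0,85, 0,0,0,0,0,0,85, 0,0,0,0,0,0,85]'
python3 - <<'E'
from h import *
import cv2
p,R=st();im,d=bot.get_image("side");im2,_=bot.get_image("scene");
cv2.imwrite("pics/s5.png",np.hstack([cv2.resize(im[90:190,180:280],None,fx=4,fy=4,interpolation=2),cv2.resize(im2[180:280,120:220],None,fx=4,fy=4,interpolation=2)]))
for a in(.16,.20,.24):
    print(a,[((proj(n,top(a,.28,L))-k)*4).round() for L in(.195,.102) for n,k in(("side",[180,90]),("scene",[120,180]))])
E
```

```text
clock: 11.35
eef_pos: [0.6014, -0.1372, 0.2928]
eef_rot: [[0.282, 0.959, 0.005], [0.959, -0.282, -0.002], [-0.0, 0.006, -1.0]]
wrist_force: [-0.1, -0.5, 0.2]
opening: 0.0851
gripper_force: 0.0
clock: 11.75
eef_pos: [0.5369, -0.2128, 0.291]
eef_rot: [[0.287, 0.958, 0.002], [0.958, -0.287, -0.001], [-0.0, 0.002, -1.0]]
wrist_force: [-0.1, 1.7, 0.2]
opening: 0.085
gripper_force: 0.0
t 11.75 p [ 0.5369 -0.2128  0.291 ] gb [-0.0335 -0.1235  0.291 ] ytool_gb [ 1.    -0.001  0.002] z [ 0.002 -0.001 -1.   ] F_gb [-0.6  1.6  0.2] op 0.08496091132242531 j [-0.49  0.37  1.6   0.    1.17 -0.2 ]
0.16 [array([ 77., 166.]), array([256., 176.]), array([141., 273.]), array([263., 240.])]
0.2 [array([ 67., 163.]), array([245., 189.]), array([136., 271.]), array([257., 247.])]
0.24 [array([ 56., 160.]), array([234., 202.]), array([131., 269.]), array([252., 253.])]
```

View pics/s5.png

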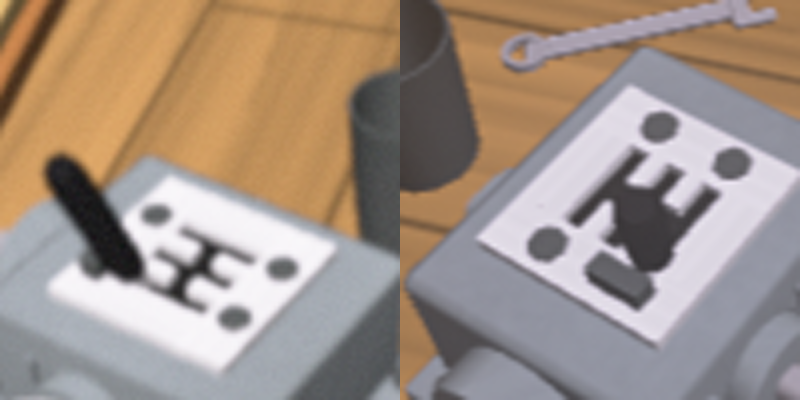

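The handle's top centre at side crop (60,163) matches a lever lean of about 0.23–0.24 beside the block, and the contact force confirmed the stop. Robot clear.

```bash
python3 -c "
from cell import bot
print(bot.sign_off())"
```

```text
the job is handed in; nothing more can be done
None
```

The shift lever is in the slot beside the rectangular block (the +x, +y gear), pushed to its stop. The robot is clear of everything and the job is handed in at about 12 s of the 51 s; the judging result was not shown.

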